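# Issue one battery from the lever dispenser

## Robot

A 7-joint arm with a two-finger parallel gripper is mounted at the origin on a cart in front of the work surface, level with it; the furniture and walls round the work are solid. World frame = base frame: x ahead of the robot, y to its left, z up, the work surface at z = 0. Lengths are in m, angles in degrees, forces in N, time in s.
With the tool pointing down it reaches from about 0.4 to 0.85 m from the base axis. Payload 4.4 kg.
Tool frame: the origin (TCP) lies on the centre line of the jaws, within the pads' length; the fingertips stand 11 mm ahead of it and the grasp point (between the pads) lies 8 mm behind it; z points along the fingers, y is the line along which they close (so a half turn about z gives the same grasp; the last joint's range is limited). The gripper opens to 94 mm and grips with 3 to 60 N. Pads are 16 mm wide; open, the fingers measure 119 mm over their backs; the gripper's body (75 mm by 177 mm) begins 78 mm behind the grasp point.
Start: joints at [-76.077, 36.005, 2.206, 86.941, -1.547, 57.084, -1.146], TCP at [0.198, 0.619, 0.216] pointing down, gripper open.
Joint ranges: [-175.42, 175.42], [-21.48, 121.26], [-71.46, 75.88], [10.55, 141.38], [-63.04, 243.04], [13.31, 113.54], [-168.57, 168.57]. Speed limits (degrees/s): [147.25, 147.25, 180, 180, 180, 180, 180].

## Interface

Orientations are given as [roll, pitch, yaw] about the fixed x, y, z axes, in that order (R = Rz(yaw) Ry(pitch) Rx(roll)).
In Python, from bench import bot gives the robot as it stands.
- The arm moves only by the tool jog_arm, called after "Call:" in YAML: its name, and indented under it one key for each argument. Schema: {"type":"object","properties":{"increments":{"type":"array","items":{"type":"number"},"minItems":7,"maxItems":84},"force":{"type":"number"},"only":{"type":"string"},"quiet":{"type":"boolean"},"lines":{"type":"string"}},"required":["increments"],"additionalProperties":false}. increments is one flat list of numbers that holds 1 to 12 rows one after another, with no inner brackets; each row has 7 numbers: dx, dy, dz in cm, then a rotation vector rx, ry, rz in units of 5 degrees, then the finger opening in m; each row shifts and turns the commanded pose from where the row before left it, along the tool's axes as they then stand; what a row does not reach is not made up. A row lasts 1/12 s, in which the tool goes at most 0.0417 m and 7.16 degrees, less where a joint would pass 70% of its speed; a pose out of reach is approached as far as the arm can. The fingers move at their own pace and stop on an object; force is the grip in N (left out, the last holds). Time passes only in rows, so rows that do not move let the fingers close. The tool returns the time, the measured TCP pose, the force, the opening and the grip force at its end. only (a regular expression) keeps the lines of the reply that match it, lines (a string "A,B") keeps lines A to B, and quiet returns only ok. Input that does not fit is refused with a message, and nothing moves.
- bot.get_state(): the state, without advancing time (a new reading comes with each control period).
- bot.read_camera(name): name is "side" or "top"; returns the picture (400x640x3 uint8, red, green, blue); there is no depth.
- bot.get_calibration(name): a dict with "K" (3x3 intrinsics, pixels), "R" (3x3) and "t" (3): a world point X has camera coordinates R X + t. Camera axes: x right, y down, z forward; pixel columns grow to the right and rows downward; lengths in m; the calibration is good to about 2 mm. A picture is of the moment at which its call begins. get_calibration takes no time and is no camera call.
- bot.close_job(): hands the job in; it is judged then, once.
The state is a dict: "clock": time; "joint_positions": joint angles; "qd": joint speeds; "joint_efforts": joint torques, N m; "tcp_pos": TCP position; "tcp_rot": TCP orientation; "force": force on the tool from outside, world axes, zero at the start; "moment": the same for the moment, N m; "grip_width": finger opening in m; "grip_force": force on a finger pad.
Only numpy, scipy, OpenCV 4.12 (cv2) and the standard library are available. Lean on these libraries where they do the work, as an engineer would, in place of code of your own. Each camera call takes 0.05 s, during which the arm holds its last target. There are 200 camera calls.

## Task

Press the red pad of the battery dispenser's lever down to its stop, with the fingertips from above and without gripping it, so that the yellow lid lifts and one battery rolls down into the open front tray. Then keep the fingertips on the pad and let it come up slowly, so that the lid is eased shut and does not slam, and take the hand away. Issue just that one battery: do not touch the batteries or the lid, and leave the other things on the desk alone.

Things in the scene. Friction and masses are not known exactly. Their poses are not given: they have to be found in the camera images.
- dispenser: grey sheet-metal gravity dispenser for D-size batteries, fixed to the desk; base 299 x 92 mm, origin in the middle of its underside. Axes: x to its rear (loading) end, y to its left, z up; tray and lever are at the front (-x). The chute slopes down 14 degrees to the front. Highest points above the desk: tray walls 50 to 72 mm, rear end 127 mm, lid 114 mm shut and 132 mm open.
- lever (a joint): angle of the lever in rad: 0 at rest (pad up), 0.34 at its lower stop. A return spring pushes it up: pressing the pad takes about 3 N at the start and 6 N at the stop, and if let go it flies up and the lid slams. The stop is rigid.
- pad_top (a point): centre of the top face of the red pad (34 mm along the lever, 42 mm wide, black rubber inlay) at the dispenser's right front. 65 mm above the desk at rest, 39 mm lower at the stop; it moves about 6 mm horizontally. Axes: x along the lever to the rear, y left, z out of the face, which tips from front edge 0.21 rad up to 0.13 rad down. Free above and in front; the tray wall is 7 mm beside it.
- lever_arm: the lever: flat steel bar along the right side of the dispenser with the red pad on its front end; origin on its pivot under the chute, 115 mm from the middle of the pad
- lid (a joint): angle of the yellow lid in rad: 0 shut, about 0.47 when the lever is at its stop. It is linked to the lever by a rod and follows it both ways (about 1.4 times the lever's angle); the battery is free to roll out above 0.4.
- lid_cover: the yellow sheet-metal lid (hood) over the outlet of the chute, 79 mm wide and 95 mm long; origin on its hinge line near its rear end
- tray (a point): the place in the open front tray where the issued battery's centre comes to rest, against the front wall
- gate (a point): the place just behind the shut lid where the centre of the next battery waits. A finger on the lever's shaft holds the second battery back while the lid is up, so one full press and return issues one battery, and the next one then rolls up to the lid.
- cell1: D-size battery (blue with a white band, 34 mm diameter, 60 mm long, origin in its centre, y along its axis) lying across the chute; the front one, under the lid: the one to be issued. It rolls into the tray within about a second of the lid being fully up.
- cell2: the second battery, behind cell1
- cell3: the third battery
- cell4: the fourth battery
- torch: grey torch, 42 x 139 x 42 mm, loose, to the left of the tray; leave alone
- tape_measure: yellow tape measure, 38 x 84 x 64 mm, loose, to the right of the chute; leave alone
- fuse_box: blue packet of fuses, 35 x 50 x 26 mm, loose, to the left of the chute; leave alone

How it is judged (in metres and radians):
On the way, in this order (a step that is already met when the one before it is completed fails the run):
1. the fingers press the pad and the lid is lifted (value of joint lid above 0.25 rad and contact force between the fingers and lever_arm above 0.5 N), for 0.05 s.
2. the front battery lies in the tray while the fingers still hold the lid up (distance between cell1 and tray below 0.02 m and value of joint lid above 0.3 rad and contact force between the fingers and lever_arm above 0.5 N), for 0.2 s.
3. the lid is nearly down with the fingers still on the pad (value of joint lid below 0.1 rad and contact force between the fingers and lever_arm above 0.3 N), for 0.02 s.
At the end, for the whole second after the job is handed in: lid shut (within 0.04 rad) and lever up (within 0.03 rad); the issued battery at rest in the tray (centre within 15 mm of its place); the second battery at rest behind the lid (within 12 mm), the other two behind it (value of joint lid below 0.04 rad and value of joint lever below 0.03 rad and distance between cell1 and tray below 0.015 m and linear speed of each of cell1, cell2 below 0.02 m/s and distance between cell2 and gate below 0.012 m and x of cell3 in the frame of dispenser above 0 m and x of cell4 in the frame of dispenser above 0.03 m); the robot touches nothing.
It fails at once if the lid falls shut too fast (faster than 1.5 rad/s, which is about 0.1 m/s at the pad) (velocity of joint lid below -1.5 rad/s).
It fails at once if the lid or a battery is touched by the fingers, or a battery is lifted (contact force between the fingers and cell1 above 0.5 N or contact force between the fingers and cell2 above 0.5 N or contact force between the fingers and cell3 above 0.5 N or contact force between the fingers and cell4 above 0.5 N or contact force between the fingers and lid_cover above 0.5 N or height (world z) of cell1 above 0.09 m).
It fails at once if a second battery is let out (x of cell2 in the frame of dispenser below -0.04 m).
It fails at once if the pad is taken between the fingers instead of being pressed (z of the grasp point in the frame of pad_top below 0 m and distance between the grasp point and pad_top below 0.04 m and contact force between the fingers and lever_arm above 0.5 N).
It fails at once if a bystander is moved (distance of any of torch, tape_measure, fuse_box from where it was at the start of the episode above 0.015 m).
It also fails if it takes over 38 s, if anything falls off the work surface, if the arm or the gripper's body presses on something with over 40 N, if the wrist force passes 120 N, or if a joint passes its speed limit or range.

## Working session

There is one attempt and no reset: what is moved stays moved. The work goes in short steps, Python scripts to look and compute and a tool call to move; the robot and the scene stay as the last step left them, time stands still between calls to the robot, and variables do not carry over. Pictures are saved under pics/ and viewed, at most 10 in all, crops included, and the job is handed in when it is done.

```bash
ls; mkdir -p pics
```

Run:
```python
from bench import bot
import cv2
for n in("side","top"):
    cv2.imwrite(f"pics/{n}0.png",bot.read_camera(n)[:,:,::-1]); c=bot.get_calibration(n); print(n,c["K"],c["R"],c["t"])
s=bot.get_state(); print(s["tcp_pos"],s["tcp_rot"],s["clock"],s["force"])
```

```text
bench.py
pics
side [[366.31987931   0.         322.47165856]
 [  0.         366.31987931 197.60710666]
 [  0.           0.           1.        ]] [[ 0.90236107 -0.43015525  0.02666377]
 [-0.15045563 -0.37238649 -0.91580096]
 [ 0.40386582  0.82237142 -0.40074635]] [-0.58770893  0.13851714  0.70644273]
top [[462.7117042    0.         318.18386097]
 [  0.         462.7117042  197.14511094]
 [  0.           0.           1.        ]] [[-0.0053424  -0.99997111  0.00540735]
 [-0.99892869  0.00508811 -0.04599555]
 [ 0.04596671 -0.00564728 -0.99892701]] [-0.07048284  0.61481967  0.93818238]
[0.19733445 0.61874041 0.21569127] [-1.79907404e+02 -1.00230539e-03  1.62307181e+02] 0.1 [-0.69270476 -0.36232516  0.45390782]
```

View pics/side0.png

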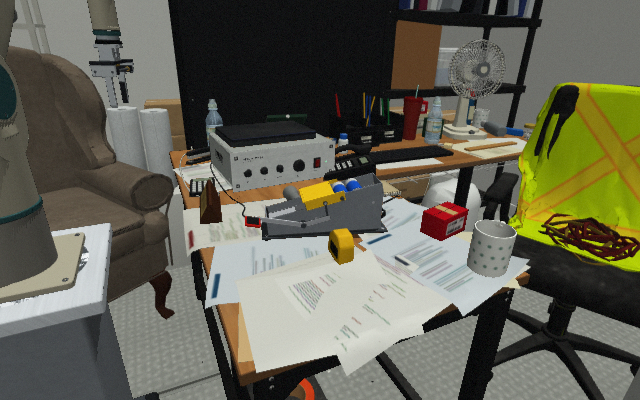

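View pics/top0.png

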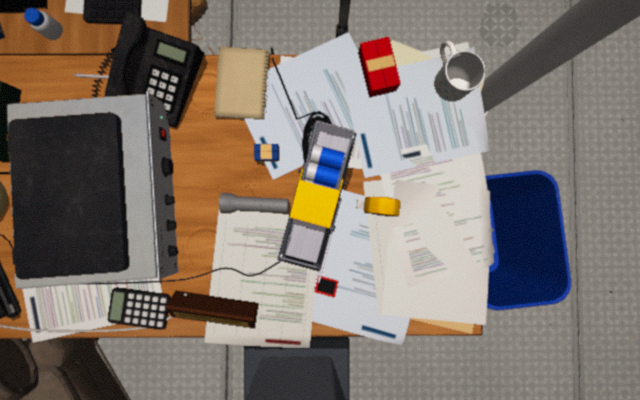

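The side view shows the dispenser at about (320,210) and the red pad near (252,221). In the top view the dispenser runs from (302,263) to (330,125), with the pad near (327,286), the torch at (255,203) and the tape measure at (382,206). Next I'll zoom in and triangulate.

Create h.py:
```python
import numpy as np,cv2
from bench import bot
C={n:bot.get_calibration(n) for n in("side","top")}
P={n:np.array(c["K"])@np.c_[np.array(c["R"]),np.array(c["t"])] for n,c in C.items()}
def tri(ps,pt):
    X=cv2.triangulatePoints(P["side"],P["top"],np.array(ps,float).reshape(2,1),np.array(pt,float).reshape(2,1))[:,0]; return X[:3]/X[3]
def proj(n,X):
    h=P[n]@np.r_[X,1]; return h[:2]/h[2]
def onz(n,p,z):
    M=P[n]; A=np.c_[M[:,0],M[:,1],-np.array([p[0],p[1],1])]; s=np.linalg.solve(A,-(M[:,2]*z+M[:,3])); return np.r_[s[:2],z]
```

Run:
```python
import cv2,numpy as np
from h import *
ims=[]
for n,(x0,y0,w,h) in dict(side=(230,170,160,75),top=(240,110,160,200)).items():
    im=cv2.imread(f"pics/{n}0.png"); c=im[y0:y0+h,x0:x0+w]
    b,g,r=[im[...,i].astype(int) for i in range(3)]
    m=((r>110)&(g<70)&(b<70)).astype(np.uint8)
    k,l,st,ce=cv2.connectedComponentsWithStats(m)
    print(n,[(s.tolist(),q.round(1).tolist()) for s,q in zip(st,ce) if 10<s[4]<2000])
    ims.append(cv2.resize(c,None,fx=5 if n=="side" else 3,fy=5 if n=="side" else 3,interpolation=cv2.INTER_CUBIC)); cv2.imwrite(f"pics/{n}c.png",ims[-1])
```

```text
side [([423, 201, 45, 20, 362], [445.9, 210.8]), ([245, 216, 16, 12, 66], [251.7, 223.3]), ([299, 378, 16, 22, 182], [307.9, 389.1])]
top [([360, 37, 40, 53, 1110], [379.7, 63.5]), ([315, 277, 23, 20, 95], [326.6, 287.7])]
```

View pics/sidec.png

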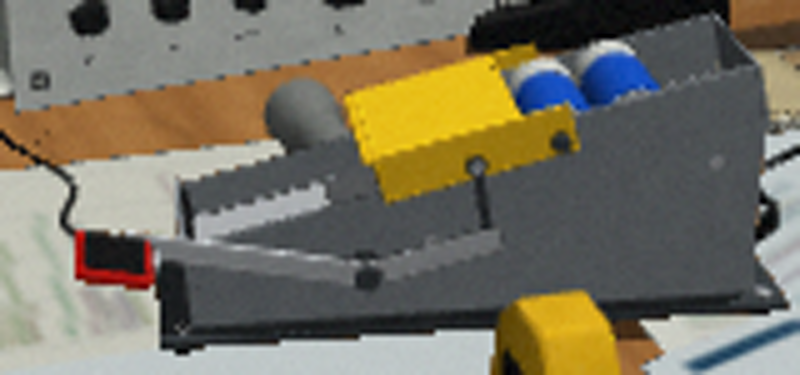

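View pics/topc.png

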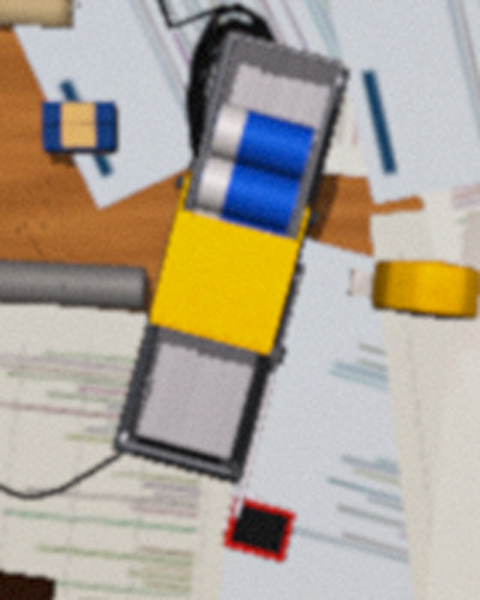

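The crops show the pad top face centred at about top (327,286) and side (253.2,219.8). The bar runs back from the pad along the dispenser's right side, and the area in front of and above the pad is clear.

Run:
```python
from h import *
np.set_printoptions(precision=4,suppress=True)
t=lambda x,y:(240+x/3,110+y/3)
s=lambda x,y:(230+x/5,170+y/5)
X=tri(s(117,249),t(261,528));print("pad",X, proj("top",X),t(261,528),proj("side",X),s(117,249))
for c in [(241,499),(295,508),(284,560),(227,546)]: print(onz("top",t(*c),X[2]))
# dispenser: base corners on the desk
a=onz("side",s(170,350),0);b=onz("side",s(785,305),0);print("base right",a,b,np.linalg.norm(a-b))
d=b-a; print("yaw",np.degrees(np.arctan2(d[1],d[0])))
print("tray front top corners", onz("top",t(122,440),.05),onz("top",t(240,475),.05))
print("rear top",onz("top",t(225,38),.127),onz("top",t(345,68),.127))
```

```text
pad [ 0.4409 -0.0899  0.0636] [327.1509 285.5323] (327.0, 286.0) [252.6964 219.7342] (253.4, 219.8)
[ 0.4586 -0.0768  0.0636]
[ 0.4526 -0.1116  0.0636]
[ 0.4194 -0.1042  0.0636]
[ 0.4286 -0.0676  0.0636]
base right [ 0.4678 -0.0759  0.    ] [ 0.7532 -0.1496  0.    ] 0.29482867303027366
yaw -14.486384141033684
tray front top corners [0.4959 0.001  0.05  ] [ 0.4726 -0.0763  0.05  ]
rear top [ 0.7456 -0.068   0.127 ] [ 0.7269 -0.141   0.127 ]
```
Pad at (0.4406,-0.090,0.0635), yaw about -14.5..-16. Lever rest: front edge up 0.21 rad.

The pad top is at about (0.441, -0.090, 0.064), and the dispenser's yaw is about -15°. I'll close the fingers and travel round the box, staying high.

Units first: shifts go in cm and turns go in units of 5 degrees. So -0.03 m is -3, -0.025 m is -2.5, -0.9 degrees is -0.18.

Call:
jog_arm:
  increments: [0,0,-2,0,0,-0.18,0,0,0,-2,0,0,-0.18,0,-2.5,-3,-1,0,0,-0.18,0,-2.5,-3,-1,0,0,0,0,-2.5,-3,0,0,0,0,0,-2.5,-3,0,0,0,0,0,-2.5,-3,0,0,0,0,0,-2.5,-3,0,0,0,0,0,-2.5,-3,0,0,0,0,0,-2.5,-3,0,0,0,0,0,-2.5,-3,0,0,0,0,0,-2.5,-3,0,0,0,0,0]
  force: 5

```text
clock: 1.1
tcp_pos: [0.3611, 0.2626, 0.2764]
tcp_rot: [-180.0, -0.0, 165.0]
force: [1.1, -0.4, -0.5]
grip_width: 0.0175
grip_force: 0.0
```

Create g.py:
```python
import sys
from h import *
from scipy.spatial.transform import Rotation as R
s=bot.get_state(); T=R.from_euler("xyz",s["tcp_rot"],degrees=True)
np.set_printoptions(precision=4,suppress=True)
g=np.array([float(v) for v in sys.argv[1:4]])
print("pos",np.array(s["tcp_pos"]),np.array(s["tcp_rot"]),"tool delta",T.inv().apply(g-s["tcp_pos"]),"drot",(T.inv()*R.from_euler("xyz",[180,0,165],degrees=True)).as_rotvec(degrees=True),"F",np.array(s["force"]))
```

```bash
python3 g.py 0.438 -0.089 0.15
```

```text
pos [0.3611 0.2626 0.2764] [-179.993    -0.0088  165.0215] tool delta [-0.1652 -0.3198  0.1264] drot [-0.007  -0.0088  0.0215] F [ 1.1079 -0.4081 -0.4762]
```

Converted, -0.015 m is -1.5, -0.029 m is -2.9.

Call:
jog_arm:
  increments: [-1.5,-2.9,0,0,0,0,0,-1.5,-2.9,0,0,0,0,0,-1.5,-2.9,0,0,0,0,0,-1.5,-2.9,0,0,0,0,0,-1.5,-2.9,0,0,0,0,0,-1.5,-2.9,0,0,0,0,0,-1.5,-2.9,2,0,0,0,0,-1.5,-2.9,2,0,0,0,0,-1.5,-2.9,2,0,0,0,0,-1.5,-2.9,2,0,0,0,0,-1.5,-2.9,2,0,0,0,0,0,0,2,0,0,0,0]

```text
clock: 2.1
tcp_pos: [0.439, -0.0932, 0.1557]
tcp_rot: [-179.8, 0.2, 164.5]
force: [1.2, -0.5, -0.4]
grip_width: 0.0003
grip_force: 0.0
```

```bash
python3 g.py 0.438 -0.089 0.095
```

```text
pos [ 0.439  -0.0932  0.1557] [-179.8115    0.2114  164.5183] tool delta [0.0023 0.004  0.0607] drot [-0.1894  0.2106 -0.482 ] F [ 1.1515 -0.5172 -0.3625]
```

Converted, 0.014 m is 1.4, 0.01 m is 1.

Call:
jog_arm:
  increments: [0.1,0.1,1.4,0,0,0,0,0,0,1.4,0,0,0,0,0,0,1.4,0,0,0,0,0,0,1,0,0,0,0,0,0,0,0,0,0,0,0,0,0,0,0,0,0]

```text
clock: 2.6
tcp_pos: [0.4365, -0.0851, 0.1041]
tcp_rot: [-180.0, -0.1, 165.0]
force: [-0.1, -0.1, 0.9]
grip_width: 0.0004
grip_force: 0.0
```

```bash
python3 g.py 0.438 -0.089 0.078
```

Run:
```python
from h import *
o=[]
for n,(x0,y0,w,h) in dict(side=(220,140,120,100),top=(260,220,120,100)).items():
    im=bot.read_camera(n)[:,:,::-1]; o.append(cv2.resize(im[y0:y0+h,x0:x0+w],None,fx=3.3,fy=3.3,interpolation=cv2.INTER_CUBIC))
cv2.imwrite("pics/pre.png",np.hstack(o))
```

```text
pos [ 0.4365 -0.0851  0.1041] [-179.9877   -0.0881  164.9941] tool delta [-0.0025 -0.0034  0.0261] drot [-0.0123 -0.0881 -0.0059] F [-0.0655 -0.0546  0.945 ]
```

View pics/pre.png

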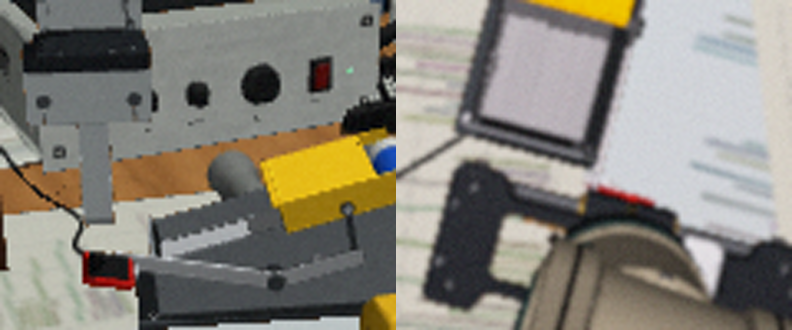

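The fingertips are at crop (98,222), directly above the pad at (108,268), and they are clear of the tray. A small correction first, then down to just above the pad.

Converted, 0.006 m is 0.6, 0.004 m is 0.4.

Call:
jog_arm:
  increments: [-0.2,-0.2,0.6,0,0,0,0,-0.1,-0.2,0.6,0,0,0,0,0,0,0.6,0,0,0,0,0,0,0.4,0,0,0,0,0,0,0.3,0,0,0,0,0,0,0,0,0,0,0,0,0,0,0,0,0,0]

```text
clock: 3.28
tcp_pos: [0.4387, -0.0896, 0.0792]
tcp_rot: [-180.0, -0.0, 165.0]
force: [-0.5, -0.6, 0.1]
grip_width: 0.0004
grip_force: 0.0
```

```bash
python3 g.py 0.439 -0.09 0.036
```

```text
pos [ 0.4387 -0.0896  0.0792] [-179.9992   -0.0348  165.0058] tool delta [-0.0004 -0.0003  0.0432] drot [-0.0008 -0.0348  0.0058] F [-0.4611 -0.6134  0.1321]
```

Call:
jog_arm:
  increments: [0,0,0.3,0,0,0,0,0,0,0.3,0,0,0,0,0,0,0.3,0,0,0,0,0,0,0.3,0,0,0,0,0.05,0,0.3,0,0,0,0,0.05,0,0.3,0,0,0,0,0.05,0,0.3,0,0,0,0,0.05,0,0.3,0,0,0,0,0.05,0,0.3,0,0,0,0,0.05,0,0.3,0,0,0,0,0,0,0,0,0,0,0,0,0,0,0,0,0,0]

```text
clock: 4.28
tcp_pos: [0.4366, -0.089, 0.0493]
tcp_rot: [-180.0, 0.1, 165.0]
force: [0.5, 0.6, 1.3]
grip_width: 0.0004
grip_force: 0.8
```

```bash
python3 g.py 0.436 -0.09 0.036
```

```text
pos [ 0.4366 -0.089   0.0493] [-179.9993    0.0566  165.007 ] tool delta [ 0.0003 -0.0011  0.0133] drot [-0.0007  0.0566  0.007 ] F [0.5384 0.6424 1.2639]
```

Run:
```python
from h import *
x0,y0,w,h=220,140,160,100
im=bot.read_camera("side")[:,:,::-1]; cv2.imwrite("pics/press.png",cv2.resize(im[y0:y0+h,x0:x0+w],None,fx=5,fy=5,interpolation=cv2.INTER_CUBIC))
for i in range(4): bot.read_camera("top"); s=bot.get_state(); print(np.round(s["force"],2),np.round(s["tcp_pos"],4))
```

```text
[-0.18  0.51  1.54] [ 0.4365 -0.089   0.0494]
[ 1.   -0.38  0.45] [ 0.4365 -0.089   0.0495]
[ 0.76 -0.    0.67] [ 0.4365 -0.089   0.0495]
[0.49 0.37 0.7 ] [ 0.4364 -0.089   0.0495]
```

View pics/press.png

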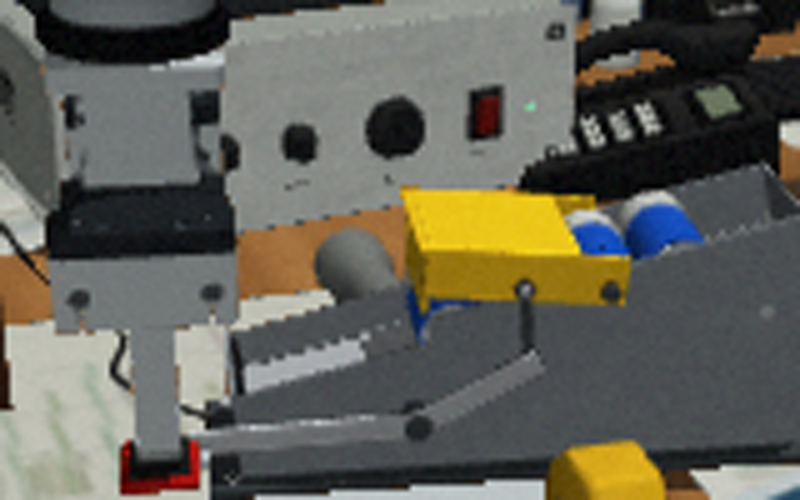

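The fingertips sit centrally on the pad at crop (160,455). The lever is part way down, the yellow lid is half up, and the blue battery is visible under it. Continuing to the stop.

Converted, 0.002 m is 0.2, 0.001 m is 0.1.

Call:
jog_arm:
  increments: [0.05,0,0.2,0,0,0,0,0.05,0,0.2,0,0,0,0,0.05,0,0.2,0,0,0,0,0.05,0,0.2,0,0,0,0,0,0,0.2,0,0,0,0,0,0,0.1,0,0,0,0,0,0,0.1,0,0,0,0,0,0,0.1,0,0,0,0,0,0,0,0,0,0,0,0,0,0,0,0,0,0,0,0,0,0,0,0,0,0,0,0,0,0,0,0]

```text
clock: 5.53
tcp_pos: [0.4367, -0.0891, 0.0374]
tcp_rot: [180.0, 0.3, 165.0]
force: [2.5, 0.3, 11.9]
grip_width: 0.0008
grip_force: 5.6
```

Call:
jog_arm:
  increments: [0,0,0,0,0,0,0,0,0,0,0,0,0,0,0,0,0,0,0,0,0,0,0,0,0,0,0,0,0,0,0,0,0,0,0,0,0,0,0,0,0,0,0,0,0,0,0,0,0,0,0,0,0,0,0,0,0,0,0,0,0,0,0,0,0,0,0,0,0,0,0,0,0,0,0,0,0,0,0,0,0,0,0,0]

```text
clock: 6.53
tcp_pos: [0.4367, -0.0891, 0.0374]
tcp_rot: [180.0, 0.3, 165.0]
force: [3.1, -0.6, 11.7]
grip_width: 0.0005
grip_force: 5.6
```

Run:
```python
from h import *
x0,y0,w,h=220,140,120,100
o=[]
for n,(x0,y0,w,h) in dict(side=(220,140,120,100),top=(260,190,120,100)).items():
    im=bot.read_camera(n)[:,:,::-1]; o.append(cv2.resize(im[y0:y0+h,x0:x0+w],None,fx=3.3,fy=3.3,interpolation=cv2.INTER_CUBIC))
cv2.imwrite("pics/stop.png",np.hstack(o))
```

```text
(no output)
```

View pics/stop.png

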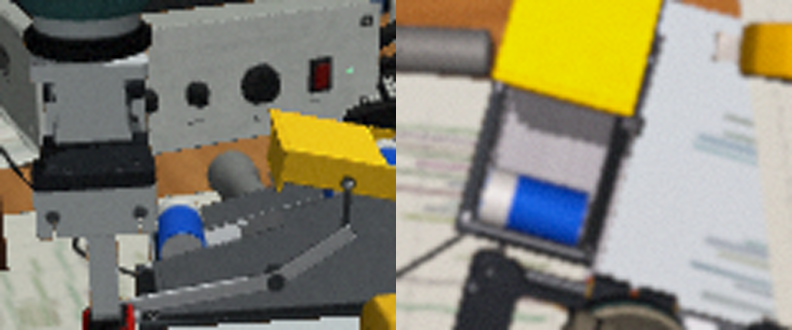

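The battery now lies across the front of the tray, at (535,208) in the top crop, and the lid is fully up. I'll ease it up at about 24 mm/s.

Call:
jog_arm:
  increments: [0,0,-0.1,0,0,0,0,0,0,-0.15,0,0,0,0,-0.05,0,-0.2,0,0,0,0,-0.05,0,-0.2,0,0,0,0,-0.05,0,-0.2,0,0,0,0,-0.05,0,-0.2,0,0,0,0,-0.05,0,-0.2,0,0,0,0,-0.05,0,-0.2,0,0,0,0,-0.05,0,-0.2,0,0,0,0,0,0,-0.2,0,0,0,0,0,0,-0.2,0,0,0,0,0,0,-0.2,0,0,0,0]

```text
clock: 7.63
tcp_pos: [0.437, -0.0892, 0.0591]
tcp_rot: [180.0, -0.0, 165.0]
force: [-0.9, -0.4, 3.5]
grip_width: 0.0004
grip_force: 2.1
```

Call:
jog_arm:
  increments: [0,0,-0.2,0,0,0,0,0,0,-0.2,0,0,0,0,0,0,-0.2,0,0,0,0,0,0,-0.2,0,0,0,0,0,0,-0.1,0,0,0,0,0,0,-0.1,0,0,0,0,0,0,-0.1,0,0,0,0,0,0,-0.1,0,0,0,0,0,0,0,0,0,0,0]

```text
clock: 8.38
tcp_pos: [0.4385, -0.0896, 0.0713]
tcp_rot: [-180.0, 0.1, 165.0]
force: [3.3, -0.2, 3.6]
grip_width: 0.0008
grip_force: 2.0
```

Converted, -0.0006 m is -0.06.

Call:
jog_arm:
  increments: [0,0,-0.06,0,0,0,0,0,0,-0.06,0,0,0,0,0,0,-0.06,0,0,0,0,0,0,-0.06,0,0,0,0,0,0,-0.06,0,0,0,0,0,0,-0.06,0,0,0,0,0,0,-0.06,0,0,0,0,0,0,-0.06,0,0,0,0,0,0,-0.06,0,0,0,0,0,0,-0.06,0,0,0,0,0,0,-0.06,0,0,0,0,0,0,-0.06,0,0,0,0]

```text
clock: 9.38
tcp_pos: [0.4365, -0.0891, 0.078]
tcp_rot: [180.0, -0.1, 165.0]
force: [-0.3, -0.1, 1.6]
grip_width: 0.0005
grip_force: 0.7
```

Call:
jog_arm:
  increments: [0,0,-0.1,0,0,0,0,0,0,-0.1,0,0,0,0,0,0,-0.1,0,0,0,0,0,0,-0.2,0,0,0,0,0,0,-1,0,0,0,0,0,0,-2,0,0,0,0,0,0,-2,0,0,0,0,0,0,-2,0,0,0,0,1,2,-1,0,0,0,0,1,2,0,0,0,0,0,1,2,0,0,0,0,0,0,0,0,0,0,0,0]

```text
clock: 10.38
tcp_pos: [0.4226, -0.0195, 0.1633]
tcp_rot: [179.9, -0.1, 165.3]
force: [-0.5, 0.9, 0.3]
grip_width: 0.0004
grip_force: 0.0
```

Run:
```python
from h import *
o=[]
for n,(x0,y0,w,h) in dict(side=(220,140,180,110),top=(240,110,120,190)).items():
    im=bot.read_camera(n)[:,:,::-1]; c=im[y0:y0+h,x0:x0+w]; o.append(cv2.resize(c,None,fx=2.6,fy=2.6,interpolation=cv2.INTER_CUBIC))
H=max(i.shape[0] for i in o)
cv2.imwrite("pics/end.png",np.hstack([cv2.copyMakeBorder(i,0,H-i.shape[0],0,0,0) for i in o]))
```

```text
(no output)
```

View pics/end.png

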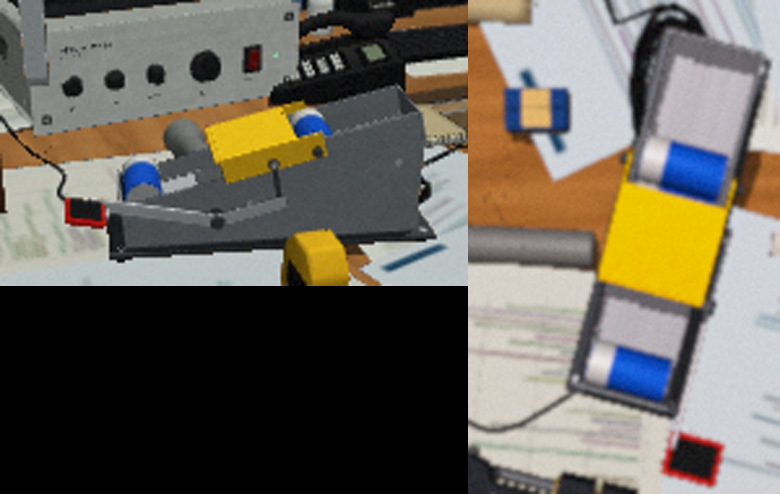

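The final view shows the lid shut and the lever up. One battery is in the tray at (628,370), the remaining batteries have moved up behind the lid, and the bystanders haven't moved. I'll let it settle briefly and hand in.

Call:
jog_arm:
  increments: [0,0,0,0,0,0,0,0,0,0,0,0,0,0,0,0,0,0,0,0,0,0,0,0,0,0,0,0,0,0,0,0,0,0,0,0,0,0,0,0,0,0,0,0,0,0,0,0,0,0,0,0,0,0,0,0,0,0,0,0,0,0,0]

```text
clock: 11.23
tcp_pos: [0.4239, -0.0236, 0.1632]
tcp_rot: [180.0, -0.0, 165.0]
force: [0.2, 0.1, -1.3]
grip_width: 0.0004
grip_force: 0.0
```

```bash
python3 -c "from bench import bot; print(bot.close_job())"
```

```text
the job is handed in; nothing more can be done
None
```

One battery was issued into the tray, the lid was eased shut with the fingertips on the pad, the hand is clear, and the job was handed in at 11.2 s; no verdict was returned.

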